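Make up two drink trays

ROBOT

A 6-joint arm with a two-finger parallel gripper is mounted at the origin on the work surface. World frame = base frame: x ahead of the robot, y to its left, z up, the work surface at z = 0. Lengths are in m, angles in rad, forces in N, time in s.
With the tool pointing down it reaches from about 0.425 to 0.925 m from the base axis. Payload 12.5 kg.
Tool frame: the origin (TCP) lies midway between the tips of the shut fingers; the grasp point (between the pads) lies 19 mm behind it (pinch_z is the distance from the TCP to the grasp point, in m); z points along the fingers, y is the direction in which the jaws open and shut (so a half turn about z gives the same grasp; the last joint's range is limited). The gripper opens to 85 mm and grips with 20 to 120 N. Pads are 22 mm wide; open, the fingers measure 114 mm over their backs; the gripper's body (76 mm by 85 mm) begins 54 mm behind the grasp point. The pads swing forward as they close: fully open they stand 13 mm farther back than shut.
Start: joints at [-1.451, 0.491, 1.559, -0, 1.092, -0.106], TCP at [0.14, -0.609, 0.231] pointing down, gripper open.
Joint ranges: [-3.1, 3.1], [-0.84, 2.19], [0.05, 2.79], [-1.13, 4.28], [0.06, 2.93], [-2.69, 2.69]. Speed limits (rad/s): [2.22, 2.22, 2.79, 3.14, 3.14, 3.14].

INTERFACE

Orientations are given as a unit quaternion [w, x, y, z].
In Python, from workcell import get_state, camera, camera_model, close_job, boxes_of, mark_of, pinch_z gives the robot as it stands.
- The arm moves only by the shell command python3 -m handwheel 'ROWS'. ROWS is JSON, a list of rows, each a list of 7 numbers: the turn, a rotation vector about the tool's x, y, z scaled (see below), then the shift along the tool's x, y, z scaled (see below), then the gripper's target within -1 to 1 (fully open at 1, half-way at 0, shut at -1). A call has 1 to 20 rows; each row is the pose to reach, as a shift and turn from the pose measured when the call began, along the tool's axes at that moment, turning the shorter way round; what a row does not reach only later rows make up. The controller multiplies each number of a shift by 300 mm and each number of a turn by 180 degrees. A row lasts 1/10 s, in which the tool goes at most 50 mm and 8.59 degrees, less where a joint would pass 70% of its speed; a pose out of reach is approached as far as the arm can. A call with a number of a shift or a turn outside -1 to 1 is refused whole. A call with a gripper value outside its range is refused whole. The fingers move at their own pace and stop on an object; the grip force is fixed at half the most. Time passes only in rows, so rows that repeat a pose let the fingers close. It gives the time, the measured TCP pose, the force and the opening at its end, in the units of the state.
- get_state(): the state, without advancing time (a new reading comes with each control period).
- camera(name): name is "side" or "top"; returns the picture (420x560x3 uint8, red, green, blue); there is no depth.
- camera_model(name): a dict with "fx", "fy", "cx", "cy" (pixels), "rvec" (rotation vector, rad) and "tvec" (3), from world to camera coordinates, as OpenCV has them. Camera axes: x right, y down, z forward; pixel columns grow to the right and rows downward; lengths in m; the calibration is good to about 2 mm. A picture is of the moment at which its call begins. camera_model takes no time and is no camera call.
- close_job(): hands the job in, once; it reports no verdict.
Trained networks look in the newest picture that a camera, given by its name, has taken for a name from the list of things; names that differ only in an ending like _2 or _b are one class to them, and where a whole thing is asked for, a point or a joint stands for the part that bears it (a point fixed in the world has none). Each returns a list of dicts, best first, with "p" (0 to 1); they miss things now and then, are a little off and sometimes report something else, mostly with a low value. They report only what shows in the picture. A call takes as long as a camera call. They do not tell look-alikes from the thing itself.
- boxes_of(camera, label): "bbox" ([left, top, width, height] in pixels, round what is visible of it).
- mark_of(camera, label): "at" ([row, column] in pixels: a listed point, or the origin of a listed thing).
The state is a dict: "time": time; "joint_positions": joint angles; "dq": joint speeds; "tau": joint torques, N m; "eef_pos": TCP position; "orientation": TCP orientation; "force": force on the tool from outside, world axes, zero at the start; "moment": the same for the moment, N m; "gripper_width": finger opening in m.
Only numpy, scipy, OpenCV 4.12 (cv2) and the standard library are available. Lean on these libraries where they do the work, as an engineer would, in place of code of your own. Each camera call takes 0.05 s, during which the arm holds its last target. There are 200 camera calls.

TASK

Make up the two drink trays from the stock on the worktop. On the oblong tray, hang the tall tumbler mouth-down on the draining peg, clear of the tray, and stand the squat honey jar upright on the cork disc; on the round tray, hang the short tumbler mouth-down on the peg in the same way and stand the slim cocoa shaker upright on the cork disc, jar and shaker each wholly within its disc. Leave the blue bowl, the canister and the wooden spoon where they are.

Things in the scene. Friction and masses are not known exactly. Their poses are not given: they have to be found in the camera images.
- tray_oblong: Oblong grey tray, 250 mm (its y) by 116 mm (its x), 10 mm thick, fixed. Origin under its centre, on the worktop. Steel peg 12 mm thick, round-ended, leaning 12 degrees to the tray's +y: top point at (0, 80, 120) mm in the tray's frame (z up), foot at (0, 58, 10). Flush inlaid cork disc 80 mm across, centre at (0, -65, 10).
- tray_round: Round grey tray, 210 mm across, 10 mm thick, fixed. Origin under its centre, on the worktop. Steel peg 12 mm thick, round-ended, leaning 12 degrees to the tray's +y: top point at (0, 70, 120) mm in the tray's frame (z up), foot at (0, 48, 10). Flush inlaid cork disc 80 mm across, centre at (0, -55, 10).
- tall_tumbler_center (a point): Tall aluminium tumbler: straight cylinder 84 mm tall, 60 mm across, walls 3 mm, closed end 4 mm (inside 80 mm deep). Stands mouth-down; easiest gripped in its upper half. This point: its centre, half-way up; z to the closed end (up). Hung, the inside of its closed end rests on the peg top: this point is then about 82 mm above the worktop, the rim some 30 mm clear of the tray; it leans a little.
- short_tumbler_center (a point): Short aluminium tumbler: straight cylinder 54 mm tall, 60 mm across, walls 3 mm, closed end 4 mm (inside 50 mm deep). Stands mouth-down; easiest gripped in its upper half. This point: its centre, half-way up; z to the closed end (up). Hung, the inside of its closed end rests on the peg top: this point is then about 97 mm above the worktop, the rim some 60 mm clear of the tray; it leans a little.
- honey_jar_center (a point): Squat white ceramic honey jar with a flat cork lid: body 58 mm in diameter and 42 mm high, lid 52 mm in diameter, 54 mm tall in all, upright on the worktop. This point is at its centre, 27 mm above its foot; z up.
- cocoa_shaker_center (a point): Slim white ceramic cocoa shaker with a dark domed steel top: straight body 44 mm in diameter and 70 mm high, 86 mm tall in all, upright on the worktop. This point is at its centre, 43 mm above its foot; z up.
- bowl: Bystander: blue melamine bowl, 160 mm across, 60 mm high. Origin under its centre.
- canister: Bystander: clear acrylic canister with its clip-on lid shut, about 106 mm across, 140 mm high. Origin under its centre.
- spoon: Bystander: wooden spoon, 260 mm long, lying flat along its own x. Origin on its underside, mid-length.
Not all that is in view belongs to the job. What is shaped like the part that bears tall_tumbler_center but green or orange is not meant. What is shaped like the part that bears honey_jar_center but purple is not meant.

How it is judged:
By the outcome, as a careful person would: the job done as asked, in the order asked, and still so for the second after the job is handed in, with the robot touching nothing.
It also fails if it takes over 112 s, if anything falls off the work surface, if the arm or the gripper's body presses on something with over 40 N, if the wrist force passes 120 N, or if a joint passes its speed limit or range.

## Working session

There is one attempt and no reset: what is moved stays moved. The work goes in short steps, Python scripts to look and compute and a shell command to move; the robot and the scene stay as the last step left them, time stands still between calls to the robot, and variables do not carry over. Pictures are saved under pics/ and viewed, about 12 in all and at most 16, crops included, and the job is handed in when it is done.

```bash
mkdir -p pics; cat > h.py <<'E'
import numpy as np, cv2
from workcell import *
from scipy.spatial.transform import Rotation as R
def snap(c,name,crop=None,s=1):
    im=camera(c)[:,:,::-1]
    if crop: a,b,d,e=crop; im=im[a:b,d:e]
    if s!=1: im=cv2.resize(im,None,fx=s,fy=s,interpolation=cv2.INTER_CUBIC)
    cv2.imwrite('pics/'+name+'.png',im)
def ray(c,r,col):
    m=camera_model(c); Rm=cv2.Rodrigues(np.array(m['rvec'],float))[0]; t=np.array(m['tvec'],float).ravel()
    d=Rm.T@np.array([(col-m['cx'])/m['fx'],(r-m['cy'])/m['fy'],1]); return -Rm.T@t,d
def at(c,r,col,z):
    o,d=ray(c,r,col); return o+d*(z-o[2])/d[2]
def proj(c,p):
    m=camera_model(c); q,_=cv2.projectPoints(np.array([p],float),np.array(m['rvec'],float),np.array(m['tvec'],float),np.array([[m['fx'],0,m['cx']],[0,m['fy'],m['cy']],[0,0,1.]]),None); return q.ravel()[::-1]
E
python3 - <<'E'
from h import *
np.set_printoptions(precision=3,suppress=True)
for c in('top','side'):
    snap(c,c+'0'); print(c,ray(c,210,280))
Z=dict(tray_oblong=0,tray_round=0,tall_tumbler_center=.042,short_tumbler_center=.027,honey_jar_center=.027,cocoa_shaker_center=.043,bowl=0,canister=0,spoon=0)
for n,z in Z.items():
    for c in('top','side'):
        for k in mark_of(c,n):
            if k['p']>.15: print(n,c,round(k['p'],2),np.round(k['at']),at(c,*k['at'],z))
print(get_state())
E
```

```text
top (array([0.283, 0.012, 1.568]), array([ 0.195,  0.007, -0.981]))
side (array([0.189, 1.146, 1.232]), array([ 0.206, -0.68 , -0.704]))
tray_oblong top 0.67 [201. 344.] [ 0.616 -0.176  0.   ]
tray_oblong side 0.89 [180. 274.] [ 0.617 -0.178  0.   ]
tray_round top 0.9 [208. 229.] [0.607 0.179 0.   ]
tray_round side 0.85 [253. 234.] [0.623 0.182 0.   ]
tall_tumbler_center top 0.92 [252. 261.] [0.462 0.083 0.042]
tall_tumbler_center top 0.73 [284. 275.] [0.367 0.045 0.042]
tall_tumbler_center top 0.59 [275. 228.] [0.4   0.181 0.042]
tall_tumbler_center side 0.95 [232. 296.] [0.462 0.073 0.042]
tall_tumbler_center side 0.83 [237. 331.] [0.355 0.054 0.042]
tall_tumbler_center side 0.61 [265. 305.] [0.398 0.187 0.042]
short_tumbler_center top 0.67 [244. 379.] [ 0.475 -0.27   0.027]
short_tumbler_center side 0.72 [171. 324.] [ 0.459 -0.251  0.027]
short_tumbler_center side 0.49 [177. 272.] [ 0.619 -0.163  0.027]
honey_jar_center top 0.58 [297. 184.] [0.342 0.314 0.027]
honey_jar_center top 0.53 [256. 188.] [0.461 0.301 0.027]
honey_jar_center side 0.85 [308. 309.] [0.348 0.317 0.027]
honey
[... 210 characters left out ...]
 ]
bowl side 0.57 [327. 201.] [0.61  0.452 0.   ]
canister top 0.73 [205. 431.] [ 0.592 -0.445  0.   ]
canister side 0.63 [137. 304.] [ 0.589 -0.45   0.   ]
spoon top 0.69 [150. 294.] [ 0.786 -0.03   0.   ]
spoon side 0.68 [190. 216.] [ 0.787 -0.06   0.   ]
{'time': 1.0, 'joint_positions': array([-1.451,  0.491,  1.559, -0.   ,  1.092, -0.106]), 'dq': array([ 0.001,  0.001, -0.001, -0.001,  0.   ,  0.001]), 'tau': array([  0.001, -61.827, -26.185,  -0.   ,   0.   ,  -0.   ]), 'eef_pos': array([ 0.14 , -0.609,  0.231]), 'orientation': array([ 0.   ,  0.994,  0.113, -0.   ]), 'force': array([0.147, 0.582, 0.234]), 'moment': array([ 0.069, -0.024, -0.012]), 'gripper_width': 0.08498529093128722}
```

View pics/top0.png

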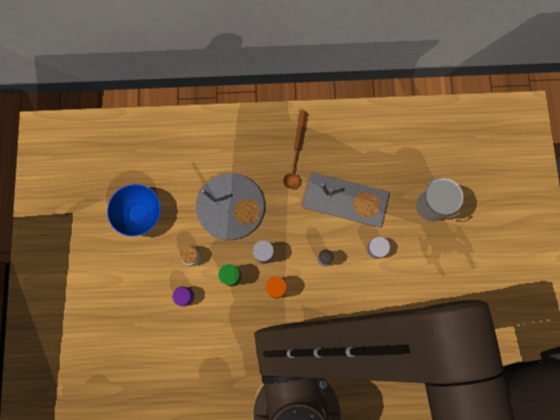

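View pics/side0.png

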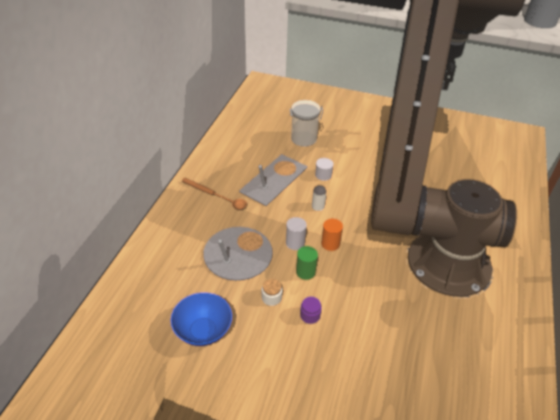

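The top view shows the silver tumbler at (252,261) as the tall one; green (275,228) and orange (287,276) are look-alikes. The short tumbler is at (246,379). The cork-lidded jar is at (256,190), with the purple look-alike at (296,183), and the shaker is at (257,325). Next I'll crop to confirm and refine the trays.

```bash
cat > trays.py <<'E'
from h import *
np.set_printoptions(precision=4,suppress=True)
im=camera('top'); hsv=cv2.cvtColor(im,cv2.COLOR_RGB2HSV)
cv2.imwrite('pics/topc.png',cv2.resize(im[160:310,170:400,::-1],None,fx=3.4,fy=3.4,interpolation=cv2.INTER_CUBIC))
for n,(r0,r1,c0,c1) in dict(obl=(165,232,295,395),rnd=(165,245,190,270)).items():
    sub=hsv[r0:r1,c0:c1]; grey=((sub[:,:,1]<60)).astype(np.uint8)
    grey=cv2.morphologyEx(grey,cv2.MORPH_OPEN,np.ones((3,3)))
    cs,_=cv2.findContours(grey,cv2.RETR_EXTERNAL,cv2.CHAIN_APPROX_NONE); k=max(cs,key=cv2.contourArea)
    hull=cv2.convexHull(k)[:,0]
    pts=np.array([at('top',p[1]+r0,p[0]+c0,.01)[:2] for p in k[:,0]],np.float32)
    print(n,'rect',cv2.minAreaRect(pts),'circ',cv2.minEnclosingCircle(pts), 'ell',cv2.fitEllipse(pts))
    m=np.zeros_like(grey); cv2.fillPoly(m,[hull],1); m=cv2.erode(m,np.ones((5,5)))
    cork=((sub[:,:,1]>75)&(m>0)).astype(np.uint8)
    cc,_=cv2.findContours(cork,cv2.RETR_EXTERNAL,cv2.CHAIN_APPROX_NONE); q=cv2.convexHull(max(cc,key=cv2.contourArea))[:,0]
    cp=np.array([at('top',p[1]+r0,p[0]+c0,.01)[:2] for p in q],np.float32); print(' cork',cv2.minEnclosingCircle(cp),cp.min(0),cp.max(0))
E
python3 trays.py
```

```text
obl rect ((0.6185819506645203, -0.17979484796524048), (0.24788697063922882, 0.1140555813908577), 72.62430572509766) circ ((0.6203402876853943, -0.18052242696285248), 0.13410037755966187) ell ((0.6187744140625, -0.1799069344997406), (0.1253928691148758, 0.30908703804016113), 162.6951141357422)
 cork ((0.6006958484649658, -0.2422468215227127), 0.04089275375008583) [ 0.5606 -0.2824] [ 0.6394 -0.2021]
rnd rect ((0.6123550534248352, 0.17625059187412262), (0.20341047644615173, 0.20426161587238312), 88.12202453613281) circ ((0.6133373379707336, 0.17619957029819489), 0.10426545143127441) ell ((0.6131347417831421, 0.17636318504810333), (0.20444941520690918, 0.2052154690027237), 28.57878875732422)
 cork ((0.59419184923172, 0.12582173943519592), 0.04060886800289154) [0.5541 0.087 ] [0.6329 0.1643]
```

View pics/topc.png

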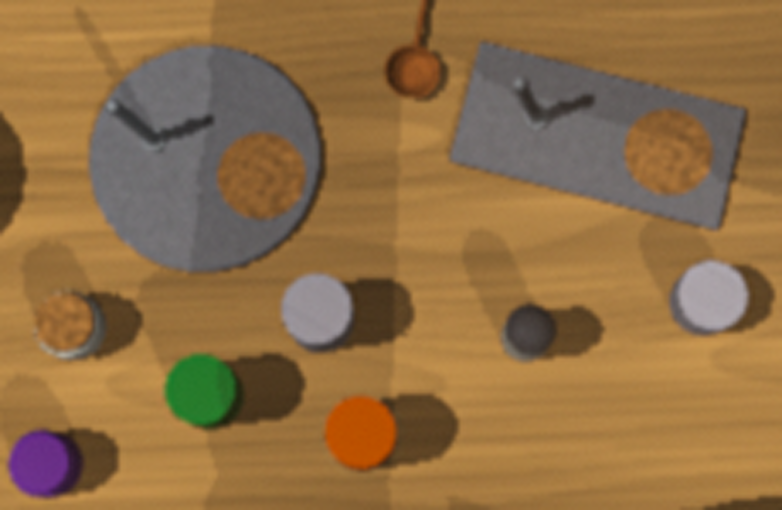

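The crop confirms it: silver tall tumbler at (318,311), short tumbler at (713,296), cork-lidded jar at (65,321), shaker at (530,331). The green, orange and purple items are decoys.

```bash
cat >> h.py <<'E'
np.set_printoptions(precision=4,suppress=True)
def go(*ps):
    s=get_state(); p=np.array(s['eef_pos']); q=np.array(s['orientation']); r=R.from_quat([q[1],q[2],q[3],q[0]])
    print('pos',p,'x',r.as_matrix()[:,0],'F',np.array(s['force']),'w',s['gripper_width'],'t',s['time'])
    tgt=R.from_matrix(np.diag([1.,-1,-1])); print('turn',(r.inv()*tgt).as_rotvec()/np.pi)
    for a in ps: print(a,'->',r.inv().apply(np.array(a)-p)/.3)
E
python3 - <<'E'
from h import *
f=lambda x,y:(160+y/3.4,170+x/3.4)
for n,x,y,z in [('tall',318,311,.084),('short',713,296,.054),('jarlid',65,320,.054),('shaker',530,329,.080),('pegR',112,104,.115),('footR',157,140,.012),('pegO',519,84,.115),('footO',539,118,.012)]:
    print(n,at('top',*f(x,y),z))
for c in('top','side'):
    camera(c)
    for n,z in dict(tall_tumbler_center=.042,short_tumbler_center=.027,honey_jar_center=.027,cocoa_shaker_center=.043).items():
        for b in boxes_of(c,n):
            l,t,w,h=b['bbox']; print(c,n,round(b['p'],2),b['bbox'],at(c,t+h/2,l+w/2,z))
go((.44,-.4,.231))
E
```

```text
tall [0.4593 0.0745 0.084 ]
short [ 0.4615 -0.2656  0.054 ]
jarlid [0.4642 0.294  0.054 ]
shaker [ 0.4369 -0.104   0.08  ]
pegR [0.639  0.2421 0.115 ]
footR [0.6291 0.218  0.012 ]
pegO [ 0.6418 -0.1039  0.115 ]
footO [ 0.6348 -0.1284  0.012 ]
top tall_tumbler_center 0.86 [252.4, 240.9, 22.3, 19.9] [0.4661 0.0762 0.042 ]
top tall_tumbler_center 0.66 [218.0, 261.2, 23.5, 25.8] [0.4019 0.1774 0.042 ]
top tall_tumbler_center 0.55 [266.6, 275.1, 21.9, 23.2] [0.3595 0.0388 0.042 ]
top short_tumbler_center 0.62 [368.2, 236.3, 23.5, 25.1] [ 0.4592 -0.2709  0.027 ]
top honey_jar_center 0.89 [172.5, 287.9, 24.8, 15.2] [0.3461 0.312  0.027 ]
top honey_jar_center 0.56 [179.9, 246.0, 19.8, 21.2] [0.46   0.2971 0.027 ]
side tall_tumbler_center 0.86 [318.7, 218.5, 27.3, 32.4] [0.3536 0.0447 0.042 ]
side tall_tumbler_center 0.75 [299.1, 245.9, 16.1, 34.1] [0.3951 0.1773 0.042 ]
side tall_tumbler_center 0.7 [284.0, 219.8, 21.0, 26.7] [0.4644 0.0775 0.042 ]
side short_tumbler_center 0.91 [317.1, 156.8, 15.2, 24.8] [ 0.4583 -0.2634  0.027 ]
side honey_jar_center 0.83 [298.7, 298.9, 23.4, 24.2] [0.3424 0.3235 0.027 ]
side honey_jar_center 0.82 [259.7, 280.5, 22.1, 22.4] [0.4645 0.2987 0.027 ]
side cocoa_shaker_center 0.52 [310.8, 186.1, 14.9, 25.7] [ 0.436  -0.0926  0.043 ]
pos [ 0.1399 -0.6092  0.2313] x [ 0.9746  0.2239 -0.    ] F [-0.3565  0.3539 -0.5124] w 0.08554495509432294 t 1.55
turn [0.     0.     0.0719]
(0.44, -0.4, 0.231) -> [ 1.1309 -0.4555  0.001 ]
```

```bash
python3 -m handwheel '[[0,0,0.072,0.97,-0.4,0,1],[0,0,0.072,0.97,-0.4,0,1],[0,0,0.072,0.97,-0.4,0,1],[0,0,0.072,0.97,-0.4,0,1],[0,0,0.072,0.97,-0.4,0,1],[0,0,0.072,0.97,-0.4,0,1],[0,0,0.072,0.97,-0.4,0,1],[0,0,0.072,0.97,-0.4,0,1],[0,0,0.072,0.97,-0.4,0,1]]'; python3 -c "
from h import *
go((.461,-.1,.2),(.461,.076,.14),(.461,.076,.043))"
```

```text
time: 2.45
eef_pos: [0.3963, -0.4274, 0.2313]
orientation: [0.0, 1.0, 0.0, -0.0]
force: [-0.8, -0.5, 0.4]
gripper_width: 0.0856
pos [ 0.3963 -0.4274  0.2313] x [ 1.      0.     -0.0002] F [-0.8368 -0.5385  0.4147] w 0.08560674166962641 t 2.45
turn [0.0001 0.0001 0.    ]
(0.461, -0.1, 0.2) -> [ 0.2156 -1.0913  0.104 ]
(0.461, 0.076, 0.14) -> [ 0.2156 -1.678   0.3038]
(0.461, 0.076, 0.043) -> [ 0.2157 -1.6781  0.6272]
```

```bash
python3 -m handwheel '[[0,0,0,0.216,-1,0.1,1],[0,0,0,0.216,-1,0.1,1],[0,0,0,0.216,-1,0.1,1],[0,0,0,0.216,-1,0.1,1],[0,0,0,0.216,-1,0.1,1],[0,0,0,0.216,-1,0.1,1],[0,0,0,0.216,-1,0.1,1],[0,0,0,0.216,-1,0.1,1]]'; python3 -c "
from h import *
go((.461,.076,.14),(.461,.076,.043))"
```

```text
time: 3.25
eef_pos: [0.461, -0.1275, 0.2013]
orientation: [0.0, 1.0, 0.001, -0.0]
force: [-0.6, -0.5, -0.1]
gripper_width: 0.0856
pos [ 0.461  -0.1275  0.2013] x [ 1.      0.0012 -0.0002] F [-0.6188 -0.5024 -0.0827] w 0.08558509973868826 t 3.25
turn [0.0001 0.0001 0.0004]
(0.461, 0.076, 0.14) -> [ 0.0007 -0.6783  0.2039]
(0.461, 0.076, 0.043) -> [ 0.0008 -0.6784  0.5272]
```

```bash
python3 -m handwheel '[[0,0,0,0,-0.68,0,1],[0,0,0,0,-0.68,0,1],[0,0,0,0,-0.68,0,1],[0,0,0,0,-0.68,0,1],[0,0,0,0,-0.68,0.05,1],[0,0,0,0,-0.68,0.15,1],[0,0,0,0,-0.68,0.25,1],[0,0,0,0,-0.68,0.35,1],[0,0,0,0,-0.68,0.45,1],[0,0,0,0,-0.68,0.525,1],[0,0,0,0,-0.68,0.525,1],[0,0,0,0,-0.68,0.525,1]]'; python3 -c "
from h import *
snap('side','g1',(180,280,240,380),5)
go()"
```

```text
time: 4.45
eef_pos: [0.4614, 0.075, 0.0439]
orientation: [0.0, 1.0, -0.0, -0.0]
force: [-0.7, 0.7, -0.1]
gripper_width: 0.0856
pos [0.4616 0.0753 0.0445] x [ 1.     -0.0005  0.0008] F [-0.2389 -0.3668  0.2973] w 0.08515244675894297 t 4.5
turn [ 0.0002 -0.0002 -0.0002]
```

View pics/g1.png

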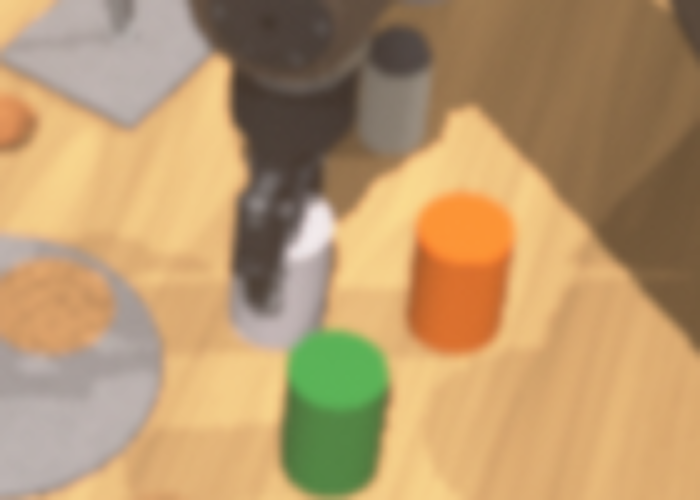

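The finger straddles the silver tumbler at crop (265,250), with the tumbler spanning about 232–333. I'll check the x offset by projection before closing.

```bash
python3 -c "
from h import *
k=lambda p:(proj('side',p)-[180,240])*5
for p in [(.461,.118,.05),(.461,.118,.07),(.461,.076,0),(.461,.076,.084),(.451,.076,0),(.451,.076,.084)]: print(p,k(p))
from scipy.optimize import brentq
print(at('side',180+275/5,240+232/5,.042),at('side',180+275/5,240+328/5,.042))
"
```

```text
(0.461, 0.118, 0.05) [304.9432 258.4333]
(0.461, 0.118, 0.07) [282.3759 259.81  ]
(0.461, 0.076, 0) [311.2628 275.3658]
(0.461, 0.076, 0.084) [217.8336 281.7048]
(0.451, 0.076, 0) [315.3201 290.7452]
(0.451, 0.076, 0.084) [221.9114 297.6616]
[0.4853 0.0932 0.042 ] [0.4302 0.0734 0.042 ]
```

Its axis matches x≈0.461, so I'm closing and lifting.

```bash
python3 -m handwheel '[[0,0,0,0,0,0,-1],[0,0,0,0,0,0,-1],[0,0,0,0,0,0,-1],[0,0,0,0,0,0,-1],[0,0,0,0,0,0,-1],[0,0,0,0,0,0,-1],[0,0,0,0,0,-0.05,-1],[0,0,0,0,0,-0.15,-1],[0,0,0,0,0,-0.3,-1],[0,0,0,0,0,-0.45,-1],[0,0,0,0,0,-0.53,-1],[0,0,0,0,0,-0.53,-1],[0,0,0,0,0,-0.53,-1]]'; python3 -c "
from h import *
go((.642,-.104,.2),(.642,-.104,.088))"
```

```text
time: 5.8
eef_pos: [0.4611, 0.0755, 0.2036]
orientation: [0.0, 1.0, -0.0, 0.001]
force: [-0.4, -0.4, -2.1]
gripper_width: 0.058
pos [0.4611 0.0755 0.2036] x [ 1.     -0.0003  0.0017] F [-0.4075 -0.3957 -2.129 ] w 0.058042060417662064 t 5.8
turn [ 0.0002 -0.0005 -0.0001]
(0.642, -0.104, 0.2) -> [0.6032 0.598  0.0134]
(0.642, -0.104, 0.088) -> [0.6025 0.5979 0.3867]
```

```bash
python3 -m handwheel '[[0,0,0,0.603,0.598,0,-1],[0,0,0,0.603,0.598,0,-1],[0,0,0,0.603,0.598,0,-1],[0,0,0,0.603,0.598,0,-1],[0,0,0,0.603,0.598,0,-1],[0,0,0,0.603,0.598,0,-1],[0,0,0,0.603,0.598,0,-1],[0,0,0,0.603,0.598,0,-1]]'; python3 -c "
from h import *
snap('side','g2',(110,210,215,335),5)
k=lambda p:(proj('side',p)-[110,215])*5
for p in [(.642,-.104,.12),(.612,-.104,.16),(.672,-.104,.16),(.642,-.104,.16),(.642,-.074,.16)]: print(p,k(p))
print(at('top',0,0,0)[:0]); go((.642,-.104,.2),(.642,-.104,.088))"
```

```text
time: 6.6
eef_pos: [0.6409, -0.1033, 0.2025]
orientation: [-0.0, 1.0, -0.0, -0.001]
force: [-0.3, 0.2, -1.5]
gripper_width: 0.0584
(0.642, -0.104, 0.12) [273.8168 224.8189]
(0.612, -0.104, 0.16) [235.9528 268.9536]
(0.672, -0.104, 0.16) [215.7452 180.8989]
(0.642, -0.104, 0.16) [225.8098 224.7552]
(0.642, -0.074, 0.16) [253.877  208.6469]
[]
pos [ 0.641  -0.103   0.2032] x [ 1.      0.0005 -0.0002] F [ 0.058 -0.038 -1.803] w 0.058058411078543364 t 6.65
turn [-0.      0.0001  0.0002]
(0.642, -0.104, 0.2) -> [0.0034 0.0033 0.0105]
(0.642, -0.104, 0.088) -> [0.0034 0.0033 0.3838]
```

View pics/g2.png

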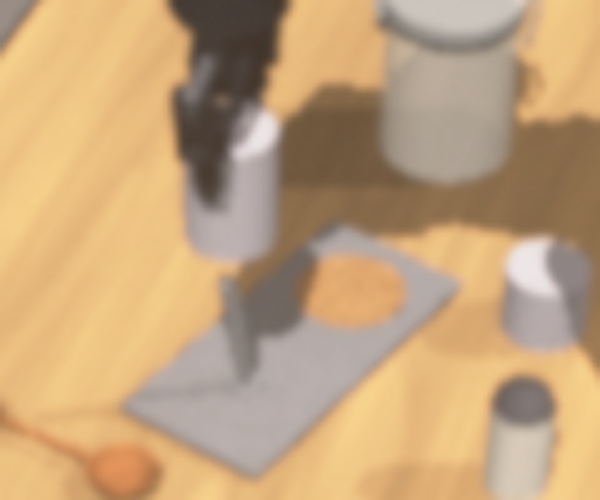

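The peg tip at crop (275,229) lines up with the tumbler, whose mid column is about 232. Lowering now.

```bash
python3 -m handwheel '[[0,0,0,0.003,0.003,0.08,-1],[0,0,0,0.003,0.003,0.16,-1],[0,0,0,0.003,0.003,0.24,-1],[0,0,0,0.003,0.003,0.31,-1],[0,0,0,0.003,0.003,0.36,-1],[0,0,0,0.003,0.003,0.376,-1],[0,0,0,0.003,0.003,0.376,-1],[0,0,0,0.003,0.003,0.376,-1]]'; python3 -m handwheel '[[0,0,0,0,0,0.006,-1],[0,0,0,0,0,0.012,-1],[0,0,0,0,0,0.015,-1],[0,0,0,0,0,0.015,-1]]'
```

```text
time: 7.45
eef_pos: [0.6422, -0.1038, 0.0913]
orientation: [0.0, 1.0, 0.0, 0.001]
force: [0.4, -0.1, -1.8]
gripper_width: 0.0587
time: 7.85
eef_pos: [0.6422, -0.1038, 0.0868]
orientation: [0.0, 1.0, 0.0, 0.001]
force: [0.4, 0.3, -1.6]
gripper_width: 0.0584
```

```bash
python3 -m handwheel '[[0,0,0,0,0,0.004,-1],[0,0,0,0,0,0.007,-1],[0,0,0,0,0,0.007,-1]]';  python3 -m handwheel '[[0,0,0,0,0,0.003,-1],[0,0,0,0,0,0.004,-1],[0,0,0,0,0,0.004,-1]]'
```

```text
time: 8.15
eef_pos: [0.6424, -0.1039, 0.0854]
orientation: [0.0, 1.0, 0.0, 0.001]
force: [-1.3, 0.2, 5.0]
gripper_width: 0.0584
time: 8.45
eef_pos: [0.6425, -0.1039, 0.0853]
orientation: [0.0, 1.0, 0.0, 0.001]
force: [-3.7, 0.2, 9.8]
gripper_width: 0.0584
```

Contact is at the expected height. I'll release gently and check.

```bash
python3 -m handwheel '[[0,0,0,0,0,-0.003,-1],[0,0,0,0,0,-0.003,0.55],[0,0,0,0,0,-0.003,0.55],[0,0,0,0,0,-0.003,0.7],[0,0,0,0,0,-0.003,1],[0,0,0,0,0,-0.003,1],[0,0,0,0,0,-0.003,1]]'; python3 -c "
from h import *
snap('side','g3',(110,210,215,335),5);go((.642,-.104,.22),(.464,.297,.22))"
```

```text
time: 9.15
eef_pos: [0.6425, -0.1039, 0.0862]
orientation: [0.0, 1.0, 0.0, 0.001]
force: [0.2, -0.3, -1.2]
gripper_width: 0.0854
pos [ 0.6425 -0.1039  0.0862] x [1.     0.0007 0.0026] F [ 0.7479 -1.196   0.7768] w 0.08538833224847472 t 9.2
turn [ 0.0002 -0.0008  0.0002]
(0.642, -0.104, 0.22) -> [-0.0005  0.0005 -0.4461]
(0.464, 0.297, 0.22) -> [-0.593  -1.3365 -0.4485]
```

View pics/g3.png

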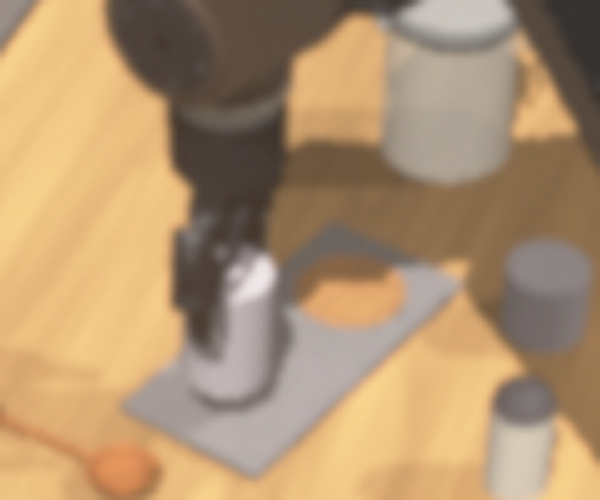

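The tumbler hangs with a slight lean, rim clear of the tray at crop row ~400. Retreating to the jar.

```bash
python3 -m handwheel '[[0,0,0,0,0,-0.08,1],[0,0,0,0,0,-0.2,1],[0,0,0,0,0,-0.35,1],[0,0,0,0,0,-0.4,1],[0,0,0,-0.1,-0.1,-0.4,1],[0,0,0,-0.59,-1,-0.4,1],[0,0,0,-0.59,-1,-0.4,1],[0,0,0,-0.59,-1,-0.4,1],[0,0,0,-0.59,-1,-0.4,1],[0,0,0,-0.59,-1,-0.4,1],[0,0,0,-0.59,-1,-0.4,1],[0,0,0,-0.59,-1,-0.4,1],[0,0,0,-0.59,-1,-0.4,1],[0,0,0,-0.59,-1,-0.4,1]]'; python3 -c "
from h import *
go((.464,.297,.12),(.464,.297,.012))"
```

```text
time: 10.6
eef_pos: [0.4656, 0.1955, 0.2056]
orientation: [0.0, 1.0, 0.0, 0.002]
force: [-0.2, 0.3, -0.7]
gripper_width: 0.0853
pos [0.4656 0.1955 0.2056] x [1.     0.0007 0.003 ] F [-0.2204  0.3248 -0.7129] w 0.08528889172907764 t 10.6
turn [ 0.0002 -0.001   0.0002]
(0.464, 0.297, 0.12) -> [-0.0059 -0.3386  0.2851]
(0.464, 0.297, 0.012) -> [-0.007  -0.3389  0.6451]
```

```bash
python3 -m handwheel '[[0,0,0,-0.006,-0.339,0,1],[0,0,0,-0.006,-0.339,0,1],[0,0,0,-0.006,-0.339,0.1,1],[0,0,0,-0.006,-0.339,0.25,1],[0,0,0,-0.006,-0.339,0.4,1],[0,0,0,-0.006,-0.339,0.5,1],[0,0,0,-0.006,-0.339,0.59,1],[0,0,0,-0.006,-0.339,0.642,1],[0,0,0,-0.006,-0.339,0.642,1],[0,0,0,-0.006,-0.339,0.642,1],[0,0,0,-0.006,-0.339,0.642,-1],[0,0,0,-0.006,-0.339,0.642,-1],[0,0,0,-0.006,-0.339,0.642,-1],[0,0,0,-0.006,-0.339,0.642,-1],[0,0,0,-0.006,-0.339,0.642,-1],[0,0,0,-0.006,-0.339,0.642,-1]]';python3 -c "
from h import *
go((.599,-.242,.15))"
```

```text
time: 12.2
eef_pos: [0.4649, 0.2971, 0.0143]
orientation: [0.0, 1.0, 0.0, 0.003]
force: [-0.2, -2.9, 8.9]
gripper_width: 0.0565
pos [0.4649 0.2971 0.0143] x [1.     0.0007 0.005 ] F [-0.2284 -2.9127  8.9258] w 0.05654040511027117 t 12.2
turn [ 0.     -0.0016  0.0002]
(0.599, -0.242, 0.15) -> [ 0.4479  1.7972 -0.45  ]
```

```bash
python3 -m handwheel '[[0,-0.0016,0,0,0,-0.05,-1],[0,-0.0016,0,0,0,-0.2,-1],[0,-0.0016,0,0,0,-0.35,-1],[0,-0.0016,0,0,0,-0.5,-1],[0,-0.0016,0,0,0.1,-0.5,-1],[0,-0.0016,0,0,0.95,-0.5,-1],[0,-0.0016,0,0,0.95,-0.5,-1],[0,-0.0016,0,0,0.95,-0.5,-1],[0,-0.0016,0,0,0.95,-0.5,-1],[0,-0.0016,0,0,0.95,-0.5,-1],[0,-0.0016,0,0,0.95,-0.5,-1],[0,-0.0016,0,0,0.95,-0.5,-1]]';python3 -c "
from h import *
go((.599,-.242,.165),(.599,-.242,.027))"
```

```text
time: 13.4
eef_pos: [0.4643, 0.0109, 0.1648]
orientation: [0.0, 1.0, -0.001, 0.0]
force: [-0.3, -0.2, -2.1]
gripper_width: 0.0562
pos [0.4643 0.0109 0.1648] x [ 1.     -0.0023  0.0008] F [-0.2859 -0.2471 -2.0602] w 0.05619030837649483 t 13.4
turn [ 0.     -0.0003 -0.0007]
(0.599, -0.242, 0.165) -> [ 0.4508  0.8419 -0.0002]
(0.599, -0.242, 0.027) -> [0.4504 0.8419 0.4598]
```

```bash
python3 -m handwheel '[[0,0,0,0,0.842,0,-1],[0,0,0,0,0.842,0,-1],[0,0,0,0.1,0.842,0,-1],[0,0,0,0.3,0.842,0,-1],[0,0,0,0.45,0.842,0,-1],[0,0,0,0.45,0.842,0,-1],[0,0,0,0.45,0.842,0,-1],[0,0,0,0.45,0.842,0.1,-1],[0,0,0,0.45,0.842,0.2,-1],[0,0,0,0.45,0.842,0.3,-1],[0,0,0,0.45,0.842,0.4,-1],[0,0,0,0.45,0.842,0.45,-1],[0,0,0,0.45,0.842,0.45,-1],[0,0,0,0.45,0.842,0.45,-1]]'; python3 -m handwheel '[[0,0,0,0,0,0.008,-1],[0,0,0,0,0,0.014,-1],[0,0,0,0,0,0.014,-1]]'; python3 -c "
from h import *
go((.599,-.242,.0243))"
```

```text
time: 14.8
eef_pos: [0.5996, -0.2415, 0.0309]
orientation: [0.0, 1.0, -0.001, 0.001]
force: [0.2, 0.4, -1.5]
gripper_width: 0.0565
time: 15.1
eef_pos: [0.5998, -0.2415, 0.0273]
orientation: [0.0, 1.0, -0.001, 0.001]
force: [-0.1, 0.1, -2.5]
gripper_width: 0.0564
pos [ 0.5998 -0.2415  0.0273] x [ 1.     -0.0015  0.0025] F [-0.0679  0.0504 -2.5463] w 0.05637738577601815 t 15.1
turn [ 0.0003 -0.0008 -0.0005]
(0.599, -0.242, 0.0243) -> [-0.0028  0.0015  0.01  ]
```

```bash
python3 -m handwheel '[[0,0,0,0,0,0.006,-1],[0,0,0,0,0,0.01,-1],[0,0,0,0,0,0.01,-1]]';  python3 -c "
from h import *
snap('side','g4',(110,210,215,335),5);go()"
```

```text
time: 15.4
eef_pos: [0.5999, -0.2417, 0.0245]
orientation: [0.0, 1.0, -0.001, 0.001]
force: [-0.5, -1.0, 1.7]
gripper_width: 0.0563
pos [ 0.5999 -0.2417  0.0245] x [ 1.     -0.0015  0.0027] F [-1.075  -0.0211  0.9622] w 0.05597971383100405 t 15.45
turn [ 0.0003 -0.0009 -0.0005]
```

View pics/g4.png

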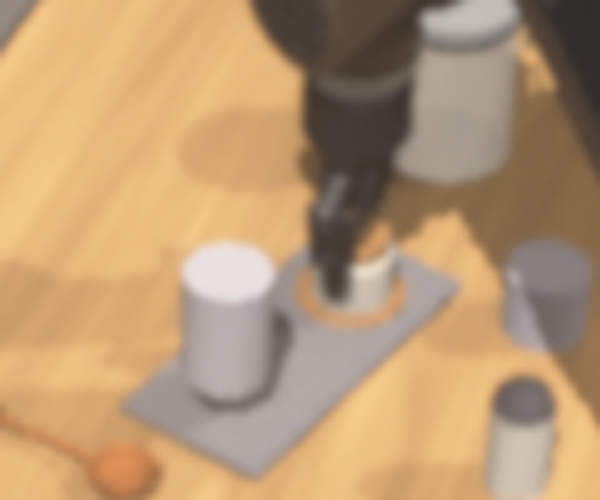

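The tumbler hangs at crop (320,228) and the jar stands inside the cork ring at (280,360). I'll release and go over to the short tumbler.

```bash
python3 -m handwheel '[[0,0,0,0,0,0,0.6],[0,0,0,0,0,0,0.8],[0,0,0,0,0,0,1],[0,0,0,0,0,0,1],[0,0,0,0,0,0,1],[0,0,0,0,0,-0.06,1],[0,0,0,0,0,-0.2,1],[0,0,0,0,0,-0.35,1],[0,-0.001,0,0,0,-0.5,1],[0,-0.001,0,-0.466,0.084,-0.5,1],[0,-0.001,0,-0.466,0.084,-0.5,1],[0,-0.001,0,-0.466,0.084,-0.5,1],[0,-0.001,0,-0.466,0.084,-0.5,1],[0,-0.001,0,-0.466,0.084,-0.5,1],[0,-0.001,0,-0.466,0.084,-0.5,1]]';  python3 -c "
from h import *
go((.46,-.267,.1),(.46,-.267,.02))"
```

```text
time: 16.95
eef_pos: [0.4605, -0.2667, 0.1743]
orientation: [0.001, 1.0, -0.001, 0.0]
force: [0.7, -0.4, -0.9]
gripper_width: 0.0854
pos [ 0.4605 -0.2667  0.1743] x [ 1.     -0.0014  0.0003] F [ 0.7375 -0.4317 -0.8612] w 0.08540861193333105 t 16.95
turn [ 0.0005 -0.0001 -0.0004]
(0.46, -0.267, 0.1) -> [-0.0018  0.0008  0.2475]
(0.46, -0.267, 0.02) -> [-0.0018  0.0004  0.5142]
```

```bash
python3 -m handwheel '[[0,0,0,0,0,0.15,1],[0,0,0,0,0,0.3,1],[0,0,0,0,0,0.42,1],[0,0,0,0,0,0.49,1],[0,0,0,0,0,0.52,1],[0,0,0,0,0,0.52,1],[0,0,0,0,0,0.52,1],[0,0,0,0,0,0.52,-1],[0,0,0,0,0,0.52,-1],[0,0,0,0,0,0.52,-1],[0,0,0,0,0,0.52,-1],[0,0,0,0,0,0.52,-1],[0,0,0,0,0,0.52,-1]]';  python3 -c "
from h import *
snap('side','g5',(110,210,255,375),5);k=lambda p:(proj('side',p)-[110,255])*5
for p in [(.46,-.267,0),(.46,-.267,.054)]: print(p,k(p))
go()"
```

```text
time: 18.25
eef_pos: [0.461, -0.2671, 0.0199]
orientation: [0.001, 1.0, -0.001, 0.001]
force: [-1.3, 1.8, 11.8]
gripper_width: 0.0596
(0.46, -0.267, 0) [321.3534 344.2322]
(0.46, -0.267, 0.054) [262.6105 350.6902]
pos [ 0.461  -0.2671  0.0199] x [ 1.     -0.0015  0.0022] F [-0.7746  2.2514 12.2022] w 0.05927522196829675 t 18.3
turn [ 0.0009 -0.0007 -0.0005]
```

View pics/g5.png

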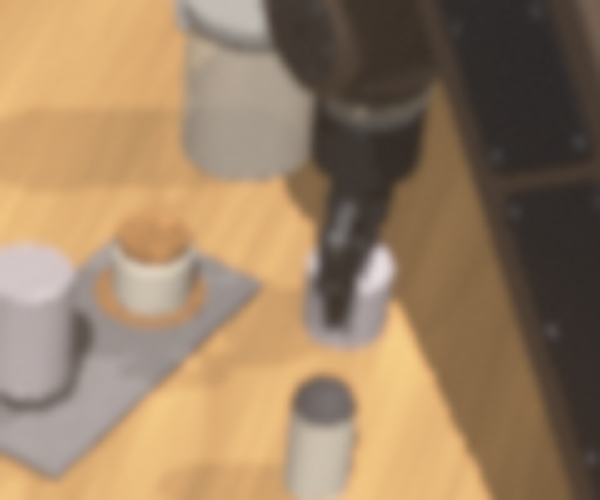

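The short tumbler is gripped and centred (crop 300,349), and the jar is in its ring. Lifting and moving to the round tray's peg.

```bash
python3 -m handwheel '[[0.001,-0.001,0,0,0,-0.05,-1],[0.001,-0.001,0,0,0,-0.2,-1],[0.001,-0.001,0,0,0,-0.35,-1],[0.001,-0.001,0,0,0,-0.53,-1],[0.001,-0.001,0,0,-0.1,-0.53,-1],[0.001,-0.001,0,0,-0.95,-0.53,-1],[0.001,-0.001,0,0,-0.95,-0.53,-1],[0.001,-0.001,0,0,-0.95,-0.53,-1],[0.001,-0.001,0,0,-0.95,-0.53,-1],[0.001,-0.001,0,0,-0.95,-0.53,-1],[0.001,-0.001,0,0,-0.95,-0.53,-1],[0.001,-0.001,0,0,-0.95,-0.53,-1]]';  python3 -c "
from h import *
go((.638,.242,.175),(.638,.242,.094))"
```

```text
time: 19.5
eef_pos: [0.461, 0.0194, 0.1787]
orientation: [-0.0, 1.0, 0.001, 0.0]
force: [0.1, -0.5, -1.8]
gripper_width: 0.0593
pos [0.461  0.0194 0.1787] x [1.     0.0016 0.0001] F [ 0.0804 -0.4907 -1.8452] w 0.059318278532794616 t 19.5
turn [-0.0001 -0.      0.0005]
(0.638, 0.242, 0.175) -> [ 0.5911 -0.7409  0.0126]
(0.638, 0.242, 0.094) -> [ 0.5911 -0.7409  0.2826]
```

```bash
python3 -m handwheel '[[0,0,0,0.591,-0.741,0,-1],[0,0,0,0.591,-0.741,0,-1],[0,0,0,0.591,-0.741,0,-1],[0,0,0,0.591,-0.741,0,-1],[0,0,0,0.591,-0.741,0,-1],[0,0,0,0.591,-0.741,0,-1],[0,0,0,0.591,-0.741,0,-1],[0,0,0,0.591,-0.741,0,-1],[0,0,0,0.591,-0.741,0,-1]]';  python3 -c "
from h import *
snap('side','g6',(160,290,170,320),5);k=lambda p:(proj('side',p)-[160,170])*5
for p in [(.638,.242,.12),(.638,.242,.16),(.638,.242,.214)]: print(p,k(p))
go((.638,.242,.094))"
```

```text
time: 20.4
eef_pos: [0.6379, 0.2401, 0.1788]
orientation: [0.0, 1.0, -0.0, -0.0]
force: [0.2, -1.2, -1.4]
gripper_width: 0.0592
(0.638, 0.242, 0.12) [397.4663 247.3231]
(0.638, 0.242, 0.16) [348.8468 243.3793]
(0.638, 0.242, 0.214) [280.1847 237.8098]
pos [0.6379 0.2403 0.179 ] x [ 1.     -0.0001 -0.0002] F [ 0.1175  0.0184 -1.2728] w 0.0592053364615914 t 20.45
turn [-0.  0. -0.]
(0.638, 0.242, 0.094) -> [ 0.0003 -0.0057  0.2833]
```

View pics/g6.png

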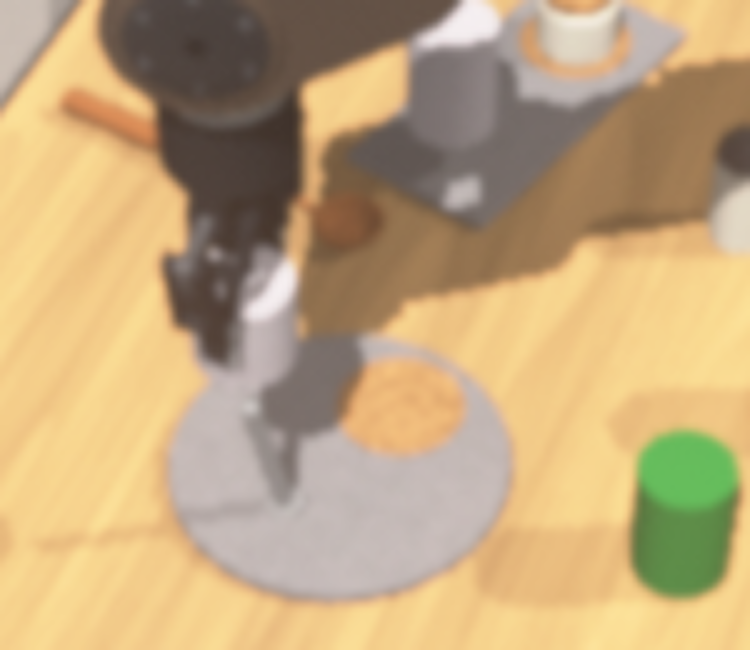

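The peg top at crop (403,250) matches the prediction (397,247), and the tumbler is over it. Lowering.

```bash
python3 -m handwheel '[[0,0,0,0,-0.006,0.07,-1],[0,0,0,0,-0.006,0.14,-1],[0,0,0,0,-0.006,0.21,-1],[0,0,0,0,-0.006,0.26,-1],[0,0,0,0,-0.006,0.278,-1],[0,0,0,0,-0.006,0.278,-1],[0,0,0,0,-0.006,0.278,-1]]'; python3 -m handwheel '[[0,0,0,0,0,0.007,-1],[0,0,0,0,0,0.01,-1],[0,0,0,0,0,0.01,-1]]'; python3 -m handwheel '[[0,0,0,0,0,0.004,-1],[0,0,0,0,0,0.005,-1],[0,0,0,0,0,0.005,-1]]'
```

```text
time: 21.15
eef_pos: [0.6383, 0.242, 0.0966]
orientation: [-0.0, 1.0, -0.0, 0.001]
force: [0.9, 0.3, -0.3]
gripper_width: 0.0592
time: 21.45
eef_pos: [0.6384, 0.2421, 0.0938]
orientation: [-0.0, 1.0, -0.0, 0.001]
force: [-0.6, 0.3, -0.9]
gripper_width: 0.059
time: 21.75
eef_pos: [0.6384, 0.2421, 0.0923]
orientation: [-0.0, 1.0, -0.0, 0.001]
force: [0.5, 0.3, -1.2]
gripper_width: 0.0594
```

```bash
python3 -m handwheel '[[0,0,0,0,0,0.005,-1],[0,0,0,0,0,0.007,-1],[0,0,0,0,0,0.007,-1]]'; python3 -m handwheel '[[0,0,0,0,0,0.003,-1],[0,0,0,0,0,0.004,-1],[0,0,0,0,0,0.004,-1]]'
```

```text
time: 22.05
eef_pos: [0.6383, 0.2421, 0.09]
orientation: [-0.0, 1.0, -0.0, 0.001]
force: [0.1, -0.5, -0.9]
gripper_width: 0.0592
time: 22.35
eef_pos: [0.6384, 0.2421, 0.0895]
orientation: [-0.0, 1.0, -0.0, 0.001]
force: [-1.5, -0.1, 5.1]
gripper_width: 0.0592
```

Contact. I'll release and look.

```bash
python3 -m handwheel '[[0,0,0,0,0,-0.001,0.55],[0,0,0,0,0,-0.001,0.55],[0,0,0,0,0,-0.001,0.7],[0,0,0,0,0,-0.001,1],[0,0,0,0,0,-0.001,1],[0,0,0,0,0,-0.001,1]]'; python3 -c "
from h import *
snap('side','g7',(160,290,170,320),5);go((.638,.242,.2),(.437,-.102,.2))"
```

```text
time: 22.95
eef_pos: [0.6384, 0.2421, 0.0897]
orientation: [-0.0, 1.0, -0.0, 0.001]
force: [0.5, 0.8, 0.0]
gripper_width: 0.0854
pos [0.6384 0.2421 0.0898] x [ 1.     -0.0002  0.0017] F [0.474  0.2373 0.0555] w 0.08551698858444762 t 23.0
turn [-0.0002 -0.0006 -0.0001]
(0.638, 0.242, 0.2) -> [-0.0008  0.     -0.3674]
(0.437, -0.102, 0.2) -> [-0.6706  1.1468 -0.3691]
```

View pics/g7.png

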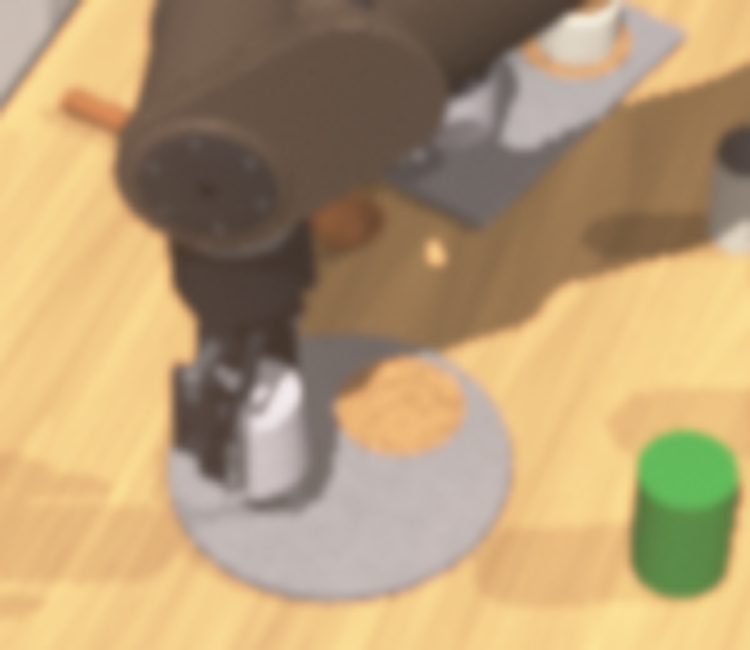

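The short tumbler hangs, spanning crop (370–500, 230–305). On to the shaker.

```bash
python3 -m handwheel '[[0,0,0,0,0,-0.06,1],[0,0,0,0,0,-0.2,1],[0,0,0,0,0,-0.37,1],[0,0,0,0,0,-0.4,1],[0,0,0,-0.67,0.3,-0.4,1],[0,0,0,-0.67,0.3,-0.4,1],[0,0,0,-0.67,0.6,-0.4,1],[0,0,0,-0.67,0.95,-0.4,1],[0,0,0,-0.67,0.95,-0.4,1],[0,0,0,-0.67,0.95,-0.4,1],[0,0,0,-0.67,0.95,-0.4,1],[0,0,0,-0.67,0.95,-0.4,1]]'; python3 -c "
from h import *
go((.437,-.102,.15),(.437,-.102,.025))"
```

```text
time: 24.2
eef_pos: [0.4356, -0.0455, 0.2093]
orientation: [-0.0, 1.0, -0.001, 0.001]
force: [0.8, 0.2, -0.9]
gripper_width: 0.0853
pos [ 0.4356 -0.0455  0.2093] x [ 1.     -0.0024  0.0016] F [ 0.7576  0.1768 -0.8956] w 0.08534384543480748 t 24.2
turn [-0.0001 -0.0005 -0.0008]
(0.437, -0.102, 0.15) -> [0.0048 0.1883 0.1975]
(0.437, -0.102, 0.025) -> [0.0041 0.1884 0.6141]
```

```bash
python3 -m handwheel '[[0,0,0,0.005,0.188,0,1],[0,0,0,0.005,0.188,0.05,1],[0,0,0,0.005,0.188,0.2,1],[0,0,0,0.005,0.188,0.35,1],[0,0,0,0.005,0.188,0.48,1],[0,0,0,0.005,0.188,0.57,1],[0,0,0,0.005,0.188,0.612,1],[0,0,0,0.005,0.188,0.612,1],[0,0,0,0.005,0.188,0.612,1],[0,0,0,0.005,0.188,0.612,-1],[0,0,0,0.005,0.188,0.612,-1],[0,0,0,0.005,0.188,0.612,-1],[0,0,0,0.005,0.188,0.612,-1],[0,0,0,0.005,0.188,0.612,-1],[0,0,0,0.005,0.188,0.612,-1],[0,0,0,0.005,0.188,0.612,-1],[0,0,0,0.005,0.188,0.612,-1]]'; python3 -c "
from h import *
snap('side','g8',(130,230,255,375),5);k=lambda p:(proj('side',p)-[130,255])*5
for p in [(.437,-.102,0),(.437,-.102,.07)]: print(p,k(p))
go()"
```

```text
time: 25.9
eef_pos: [0.4376, -0.102, 0.0266]
orientation: [0.0, 1.0, -0.001, 0.002]
force: [-2.1, 0.6, 10.7]
gripper_width: 0.0429
(0.437, -0.102, 0) [382.0296 313.6858]
(0.437, -0.102, 0.07) [304.7605 321.8132]
pos [ 0.4376 -0.102   0.0265] x [ 1.     -0.0024  0.003 ] F [-0.8858 -0.0509 10.4025] w 0.043199449344818446 t 25.95
turn [ 0.0001 -0.001  -0.0008]
```

View pics/g8.png

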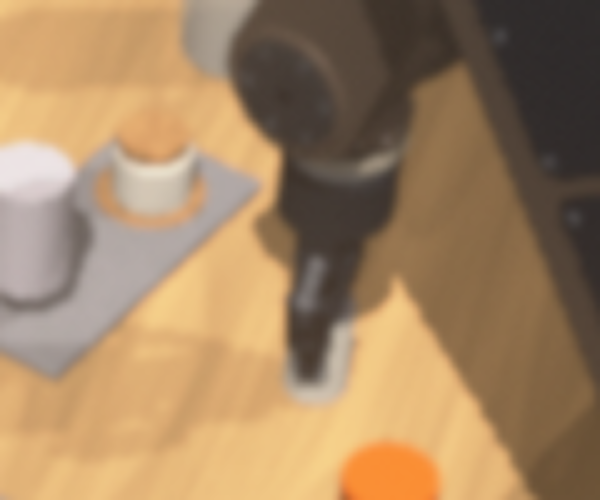

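The shaker is gripped, centred at crop column ~319. Lifting to the round tray's cork.

```bash
python3 -m handwheel '[[0,-0.001,-0.0008,0,0,-0.05,-1],[0,-0.001,-0.0008,0,0,-0.2,-1],[0,-0.001,-0.0008,0,0,-0.35,-1],[0,-0.001,-0.0008,0,0,-0.5,-1],[0,-0.001,-0.0008,0,0,-0.5,-1],[0,-0.001,-0.0008,0.3,-0.4,-0.5,-1],[0,-0.001,-0.0008,0.524,-0.758,-0.5,-1],[0,-0.001,-0.0008,0.524,-0.758,-0.5,-1],[0,-0.001,-0.0008,0.524,-0.758,-0.5,-1],[0,-0.001,-0.0008,0.524,-0.758,-0.5,-1],[0,-0.001,-0.0008,0.524,-0.758,-0.5,-1],[0,-0.001,-0.0008,0.524,-0.758,-0.5,-1],[0,-0.001,-0.0008,0.524,-0.758,-0.5,-1]]'; python3 -c "
from h import *
go((.595,.1255,.1),(.595,.1255,.0405))"
```

```text
time: 27.25
eef_pos: [0.5942, 0.1254, 0.1758]
orientation: [0.0, 1.0, 0.001, -0.001]
force: [0.3, -0.3, -1.6]
gripper_width: 0.0431
pos [0.5942 0.1254 0.1758] x [ 1.      0.0013 -0.0019] F [ 0.3039 -0.2797 -1.6086] w 0.043148760860476025 t 27.25
turn [0.0002 0.0006 0.0004]
(0.595, 0.1255, 0.1) -> [ 0.0031 -0.0006  0.2527]
(0.595, 0.1255, 0.0405) -> [ 0.0035 -0.0008  0.451 ]
```

```bash
python3 -m handwheel '[[0,0.0006,0,0.003,0,0.1,-1],[0,0.0006,0,0.003,0,0.2,-1],[0,0.0006,0,0.003,0,0.3,-1],[0,0.0006,0,0.003,0,0.4,-1],[0,0.0006,0,0.003,0,0.445,-1],[0,0.0006,0,0.003,0,0.445,-1],[0,0.0006,0,0.003,0,0.445,-1]]'; python3 -m handwheel '[[0,0,0,0,0,0.008,-1],[0,0,0,0,0,0.01,-1],[0,0,0,0,0,0.01,-1]]';python3 -m handwheel '[[0,0,0,0,0,0.004,-1],[0,0,0,0,0,0.006,-1],[0,0,0,0,0,0.006,-1]]'
```

```text
time: 27.95
eef_pos: [0.5952, 0.1249, 0.0432]
orientation: [0.0, 1.0, 0.0, 0.0]
force: [-0.5, 0.5, -1.6]
gripper_width: 0.0427
time: 28.25
eef_pos: [0.5954, 0.1248, 0.0409]
orientation: [0.0, 1.0, 0.0, 0.001]
force: [0.8, -0.7, -1.4]
gripper_width: 0.0428
time: 28.55
eef_pos: [0.5954, 0.1249, 0.0391]
orientation: [0.0, 1.0, 0.0, 0.001]
force: [-0.3, -0.1, -2.2]
gripper_width: 0.0429
```

```bash
python3 -m handwheel '[[0,0,0,0,0,0.004,-1],[0,0,0,0,0,0.006,-1],[0,0,0,0,0,0.006,-1]]'; python3 -m handwheel '[[0,0,0,0,0,0.003,-1],[0,0,0,0,0,0.005,-1],[0,0,0,0,0,0.005,-1]]'
```

```text
time: 28.85
eef_pos: [0.5953, 0.1249, 0.0371]
orientation: [0.0, 1.0, 0.0, 0.001]
force: [0.3, 0.0, -1.1]
gripper_width: 0.0431
time: 29.15
eef_pos: [0.5954, 0.1249, 0.0366]
orientation: [0.0, 1.0, 0.0, 0.001]
force: [-2.6, -0.4, 9.6]
gripper_width: 0.0426
```

Contact. I'll release, raise the arm, and swing it aside for the final views.

```bash
python3 -m handwheel '[[0,0,0,0,0,-0.002,-0.3],[0,0,0,0,0,-0.002,0.3],[0,0,0,0,0,-0.002,0.7],[0,0,0,0,0,-0.002,1],[0,0,0,0,0,-0.002,1],[0,0,0,0,0,-0.002,1],[0,0,0,0,0,-0.06,1],[0,0,0,0,0,-0.2,1],[0,0,0,0,0,-0.35,1],[0,0,0,0,0,-0.55,1],[0,0,0,0,0,-0.6,1],[0,0,0,-0.4,0.5,-0.6,1],[0,0,0,-0.4,0.9,-0.6,1],[0,0,0,-0.4,0.9,-0.6,1],[0,0,0,-0.4,0.9,-0.6,1],[0,0,0,-0.4,0.9,-0.6,1],[0,0,0,-0.4,0.9,-0.6,1],[0,0,0,-0.4,0.9,-0.6,1],[0,0,0,-0.4,0.9,-0.6,1]]'; python3 -m handwheel '[[0,0,0,-0.1,0.8,0,1],[0,0,0,-0.1,0.8,0,1],[0,0,0,-0.1,0.8,0,1],[0,0,0,-0.1,0.8,0,1],[0,0,0,-0.1,0.8,0,1],[0,0,0,-0.1,0.8,0,1],[0,0,0,-0.1,0.8,0,1]]'; python3 -c "
from h import *
snap('side','f1',(110,290,170,350),3.3)
im=camera('top')[150:240,180:400,::-1]; cv2.imwrite('pics/f2.png',cv2.resize(im,None,fx=3.6,fy=3.6,interpolation=cv2.INTER_CUBIC)); go()"
```

```text
time: 31.05
eef_pos: [0.475, -0.146, 0.2165]
orientation: [0.0, 1.0, -0.001, 0.001]
force: [-0.4, -0.2, 0.2]
gripper_width: 0.0852
time: 31.75
eef_pos: [0.445, -0.3853, 0.216]
orientation: [-0.0, 1.0, -0.001, 0.001]
force: [0.3, 0.4, 0.1]
gripper_width: 0.0853
pos [ 0.4453 -0.3842  0.2164] x [1.     0.0001 0.002 ] F [-0.7309  0.5302 -0.1929] w 0.0854298652335918 t 31.85
turn [-0.0001 -0.0007  0.    ]
```

View pics/f1.png

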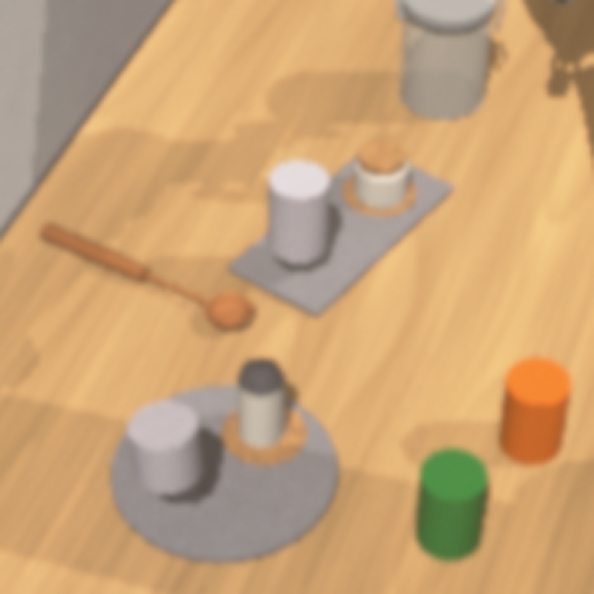

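View pics/f2.png

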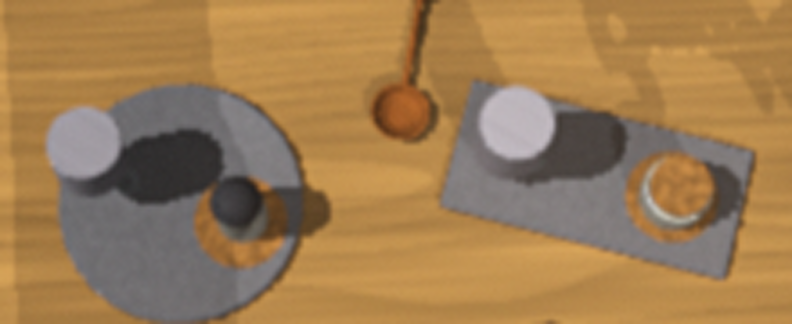

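Both views show both tumblers hanging and the jar and shaker inside their discs. The bystanders are unmoved. Handing in.

```bash
python3 -c "
from workcell import *
print(close_job(), get_state()['time'])"
```

```text
the job is handed in; nothing more can be done
the job is handed in; nothing more can be done
```

Both drink trays are made up and the job is handed in, finished about 32 s into the 112 s allowed. I worked in the order asked:
1. The tall silver tumbler is hung on the oblong tray's peg.
2. The honey jar stands on the oblong tray's cork.
3. The short tumbler is hung on the round tray's peg.
4. The cocoa shaker stands on the round tray's cork.

**Final side and top pictures:** both tumblers hang clear of their trays with a slight lean. The jar and shaker stand upright inside their discs with cork showing around them. The canister, the spoon and the green and orange tumblers are where they were, and the arm is well away from everything. The blue bowl and the purple jar were outside these last pictures, but I never worked close to the bowl.

**Contact:** forces when setting each item down stayed around 10 N and touch-down came within about 3 mm of the expected height.

**Checks:** none failed. The gripper width read 1 to 2 mm under the true diameter on each item, which I took as a measuring offset. I judged the fit on the discs by eye and from tool positions, not by a separate measurement after release.

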